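# Index and seat the grating disc of a food processor

## Task

The steel grating disc of the food processor sits loose on its spindle, turned the wrong way. With a fingertip push it round by its orange lugs until the notch in its rim is over the red drive pin (in line with the red mark on the machine), then press down on its white hub until the disc is fully home, and take the hand away. Do not lift the disc, and leave the things around the machine where they are.

Things in the scene. Friction and masses are not known exactly. Their poses are not given: they have to be found in the camera images.
- base: dark blue food processor base with a round white deck, fixed, 176 x 186 mm, deck 50 mm high; place and yaw vary. Origin: centre of its underside, under the spindle; z up, -x its front (dial, buttons). The 12 mm spindle stands on the z axis to z = 84 mm, inside the disc's hub. Four stops, tops at z = 56 mm, carry the disc when fully home.
- pin (a point): tip of the fixed red drive pin on the deck (base frame -54, 0, 61.5 mm): round, upright, 8 mm across, domed top. A red mark 8 mm wide on the deck's low rim, 63 to 77 mm from the axis, is in line with it. While the disc is up the pin ends 2.5 mm under it and the disc turns over it; it stops the disc going home unless the notch is over it.
- collar (a joint): black collar 56 mm across under the disc, sliding down the spindle, m: 0 up, about 0.008 with the disc home. Stiff: about 4 to 8 N pressed on the hub moves it; it stays where it is left and does not spring back. Pressed before the notch is over the pin, the disc ends tilted on the pin, not home; it can still be turned.
- disc: loose disc, 0.24 to 0.39 kg, 120 mm across: steel plate 5 mm thick, white closed hub 32 mm across. Origin: on its axis in its underside; z up, notch at -x, lugs at +y and -y. Starts level, underside at z = 64 mm (56 when home), 0.8 to 3.14 rad off the pin, either way. Hub has 1 mm play on the spindle; it turns both ways with light friction (1 to 2 N at a lug).
- notch (a point): middle of the notch in the disc's rim, in the plane of the underside (disc frame -54, 0, 0 mm). The notch is 14 mm wide, open at the rim, and reaches in to 45 mm from the axis: 3 mm to spare on each side of the pin. When it is over the pin, the disc's x axis points the same way as the base's x axis.
- lug_left (a point): top of the orange lug at +y of the disc: an upright block on the plate, 10 mm along the direction of turning, 16 mm radially (34 to 50 mm from the axis), 22 mm high. This point is 42 mm from the axis and 27 mm above the disc's underside. Push its flat side with a fingertip to turn the disc.
- lug_right (a point): top of the same kind of orange lug at -y of the disc, across from the first.
- hub_top (a point): centre of the flat top of the white hub, 36 mm above the disc's underside; press here, straight down.
- salt_shaker: clear and grey salt shaker, 44 mm across, 90 mm tall; loose, to be left where it is. Origin: centre of its underside.
- spice_jar: small glass spice jar with a red cap, 45 mm across, 106 mm tall; loose, to be left where it is. Origin: centre of its underside.
- fish_tin: flat round tin, 86 mm across, 40 mm tall; loose, to be left where it is. Origin: centre of its underside.
- egg_timer: red and white wind-up kitchen timer, 61 mm across, 52 mm tall; loose, to be left where it is. Origin: centre of its underside.
- espresso_cup: green espresso cup, 65 mm across plus its handle, 52 mm tall, at the back under the fixed wall shelf (that shelf runs along y over the whole worktop, front edge at x = 0.573 m, underside at z = 0.52 m: keep wrist and forearm clear of it); loose, to be left where it is. Origin: centre of its underside.

How it is judged:
At the end, for the whole second after the job is handed in: The disc is fully home: its underside is less than 2 mm above the stops (under 58 mm over the worktop), the middle of its notch within 6 mm of the pin, its axis within 3 mm of the spindle, level within 2 degrees and at rest (z of disc in the frame of base between 0.053 and 0.058 m and horizontal distance between notch and pin below 0.006 m and horizontal distance between disc and base below 0.003 m and angle between disc's own z axis and vertical below 0.035 rad and linear speed of disc below 0.01 m/s); the robot touches nothing.
It fails at once if the disc is lifted: it rises more than 6 mm above where it started (z of disc in the frame of base above 0.07 m).
It fails at once if a thing beside the machine is moved by more than 15 mm (distance of any of salt_shaker, spice_jar, fish_tin, egg_timer, espresso_cup from where it was at the start of the episode above 0.015 m).
It also fails if it takes over 51 s, if anything falls off the work surface, if the arm or the gripper's body presses on something with over 40 N, if the wrist force passes 120 N, or if a joint passes its speed limit or range.

## Robot

A 6-joint arm with a two-finger parallel gripper is mounted at the origin on a cart in front of the work surface, level with it; the furniture and walls round the work are solid. World frame = base frame: x ahead of the robot, y to its left, z up, the work surface at z = 0. Lengths are in m, angles in rad, forces in N, time in s.
With the tool pointing down it reaches from about 0.325 to 0.9 m from the base axis. Payload 6.1 kg.
Tool frame: the origin (TCP) lies at the very end of the fingers, on their centre line; the grasp point (between the pads) lies 19 mm behind it (arm.grip_point_offset is the distance from the TCP to the grasp point, in m); z points along the fingers, y is the line along which they close (so a half turn about z gives the same grasp; the last joint's range is limited). The gripper opens to 87 mm and grips with 3 to 60 N. Pads are 19 mm wide; open, the fingers measure 117 mm over their backs; the gripper's body (75 mm by 190 mm) begins 51 mm behind the grasp point.
Start: joints at [0.991, 0.22, 1.526, -0, 1.395, -0.126], TCP at [0.274, 0.562, 0.223] pointing down, gripper open.
Joint ranges: [-2.98, 2.98], [-0.91, 2.08], [0.09, 2.57], [-1.24, 4.39], [0.2, 2.65], [-2.68, 2.68]. Speed limits (rad/s): [2.57, 2.57, 3.01, 3.14, 3.14, 3.14].

## Interface

Orientations are given as [roll, pitch, yaw] about the fixed x, y, z axes, in that order (R = Rz(yaw) Ry(pitch) Rx(roll)).
In Python, from rig import arm gives the robot as it stands.
- The arm moves only by the tool play_rows, never from a script. Its argument "targets" is a list of rows, each a list of 2 entries, a list of its own where there are three numbers: the shift along the world's x, y, z in cm, then the turn about the world's z in degrees. In form: [[[x, y, z], spin], ...]. A call has 1 to 12 rows; each row shifts and turns the commanded pose from where the row before left it; what a row does not reach is not made up. A row lasts 1/8 s, in which the tool goes at most 62.5 mm and 10.7 degrees, less where a joint would pass 70% of its speed; a pose out of reach is approached as far as the arm can. A call is refused whole if a number of a shift passes 6.25 or a number of a turn 10.7, either way. A call with a gripper value outside its range is refused whole. "hand" is the opening, from 0 (shut) to 1 (fully open), set as the call begins (left out, the last holds). The fingers move at their own pace and stop on an object; the grip force is fixed at half the most. Time passes only in rows, so rows that do not move let the fingers close. It gives the time, the measured TCP pose, the force, the opening and the grip force at its end, in the units of the state.
- arm.get_state(): the state, without advancing time (a new reading comes with each control period).
- arm.camera(name): name is "side" or "top"; returns the picture (400x640x3 uint8, blue, green, red); there is no depth.
- arm.camera_model(name): a dict with "mtx" (3x3 intrinsics, pixels), "cam_to_world" (4x4, takes a point from camera to world coordinates). Camera axes: x right, y down, z forward; pixel columns grow to the right and rows downward; lengths in m; the calibration is good to about 2 mm. A picture is of the moment at which its call begins. camera_model takes no time and is no camera call.
- arm.close_job(): hands the job in; it is judged then, once.
The state is a dict: "time_s": time; "q": joint angles; "dq": joint speeds; "joint_efforts": joint torques, N m; "position": TCP position; "tool_rot": TCP orientation; "ft_force": force on the tool from outside, world axes, zero at the start; "moment": the same for the moment, N m; "finger_gap": opening from 0.0 (shut) to 1.0 (fully open); "gripper_force": force on a finger pad.
Only numpy, scipy, OpenCV 4.12 (cv2) and the standard library are available. Lean on these libraries where they do the work, as an engineer would, in place of code of your own. Each camera call takes 0.05 s, during which the arm holds its last target. There are 200 camera calls.

## Working session

There is one attempt and no reset: what is moved stays moved. The work goes in short steps, Python scripts to look and compute and a tool call to move; the robot and the scene stay as the last step left them, time stands still between calls to the robot, and variables do not carry over. Pictures are saved under pics/ and viewed, at most 10 in all, crops included, and the job is handed in when it is done.

Besides the shell and the picture viewer there is one more tool, called after ">>>" as a command line: name --argument value ..., lists and objects as JSON in quotes. play_rows: Moves the arm, as the interface text tells. Its arguments: {"type":"object","properties":{"targets":{"type":"array","items":{"type":"array"}},"hand":{"type":"number"}},"required":["targets"]}

```bash
mkdir -p pics; python3 - <<'E'
from rig import arm
import cv2,numpy as np
for n in("top","side"):
    cv2.imwrite(f"pics/{n}0.png",arm.camera(n)); m=arm.camera_model(n); print(n,np.round(m["mtx"],1).tolist(),np.round(m["cam_to_world"],3).tolist())
s=arm.get_state();print(s)
E
```

```text
top [[457.5, 0.0, 316.9], [0.0, 457.5, 203.9], [0.0, 0.0, 1.0]] [[0.015, -0.98, 0.198, 0.336], [-1.0, -0.014, 0.005, 0.158], [-0.002, -0.198, -0.98, 1.039], [0.0, 0.0, 0.0, 1.0]]
side [[505.4, 0.0, 326.1], [0.0, 505.4, 206.8], [0.0, 0.0, 1.0]] [[0.914, -0.189, 0.358, 0.107], [-0.404, -0.484, 0.776, -0.796], [0.026, -0.854, -0.52, 0.741], [0.0, 0.0, 0.0, 1.0]]
{'time_s': 0.1, 'q': array([ 9.90891751e-01,  2.21136798e-01,  1.52753571e+00,  1.96743044e-05,
        1.39467560e+00, -1.26114153e-01]), 'dq': array([ 0.00024221, -0.00153338, -0.00186479, -0.0004716 ,  0.00189613,
       -0.00121513]), 'joint_efforts': array([ 5.62445675e-04, -4.95943666e+01, -3.88519764e+01,  7.00515951e-02,
        5.15421701e-02, -7.48725370e-05]), 'position': array([0.27367654, 0.56126372, 0.22153248]), 'tool_rot': array([-3.13985358e+00, -2.40011277e-04,  2.68779856e+00]), 'ft_force': array([-0.09154292,  1.02964887,  0.62179744]), 'moment': array([-0.01119643, -0.00665597, -0.00626946]), 'gripper_force': 0.0, 'finger_gap': 0.9995059147773996}
```

View pics/top0.png

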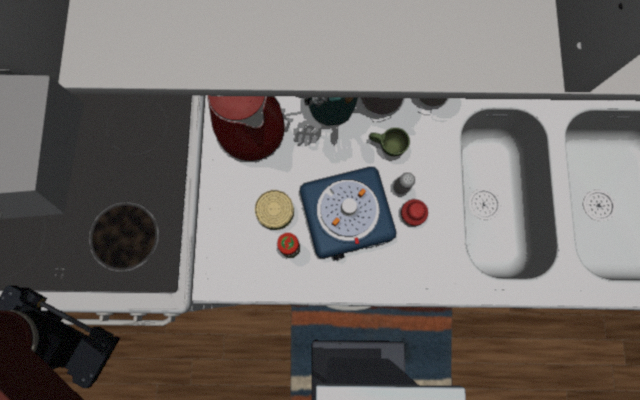

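View pics/side0.png

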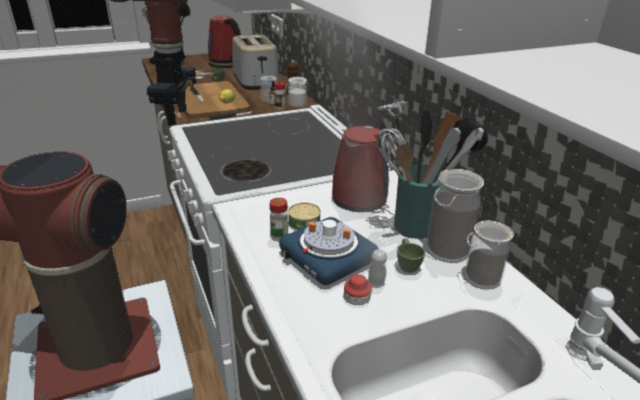

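The top view shows the base around (348,212), hub (349,206), lugs (362,192) and (336,222), and the red mark (356,240). The side view has the hub at about (329,226). I'll zoom in and measure.

```bash
cat >h.py <<'E'
from rig import arm
import cv2,numpy as np
M={n:arm.camera_model(n) for n in("top","side")}
def ray(n,p):
    m=M[n];T=np.array(m["cam_to_world"]);d=T[:3,:3]@np.linalg.inv(m["mtx"])@[p[0],p[1],1.];return T[:3,3],d
def onz(n,p,z):
    o,d=ray(n,p);return o+d*(z-o[2])/d[2]
def tri(a,b):
    o1,d1=ray("top",a);o2,d2=ray("side",b)
    t=np.linalg.lstsq(np.c_[d1,-d2],o2-o1,rcond=None)[0];p,q=o1+d1*t[0],o2+d2*t[1]
    return (p+q)/2,np.linalg.norm(p-q)
def blobs(im,lo,hi,box,amin=4):
    h=cv2.cvtColor(im,cv2.COLOR_BGR2HSV);m=cv2.inRange(h,np.array(lo),np.array(hi))
    x0,y0,x1,y1=box;k=np.zeros_like(m);k[y0:y1,x0:x1]=m[y0:y1,x0:x1]
    n,l,s,c=cv2.connectedComponentsWithStats(k)
    return [(np.round(c[i],1).tolist(),s[i].tolist()) for i in range(1,n) if s[i][4]>=amin]
E
python3 - <<'E'
from h import *
t=cv2.imread("pics/top0.png");s=cv2.imread("pics/side0.png")
a=cv2.resize(t[160:265,290:400],None,fx=5,fy=5,interpolation=cv2.INTER_CUBIC)[:,:550]
b=cv2.resize(s[205:290,270:390],None,fx=5,fy=5,interpolation=cv2.INTER_CUBIC)
cv2.imwrite("pics/ct.png",a);cv2.imwrite("pics/cs.png",b)
for n,im,box in(("top",t,(300,165,396,260)),("side",s,(285,212,375,275))):
    print(n,"orange",blobs(im,(6,150,90),(20,255,255),box)); print("red",blobs(im,(0,150,60),(5,255,255),box,2)); print("white",blobs(im,(0,0,205),(180,30,255),box,15)); print("blue",blobs(im,(100,90,20),(125,255,140),box,100))
E
```

```text
top orange [([361.5, 192.1], [359, 189, 6, 7, 26]), ([335.6, 221.3], [333, 219, 6, 6, 24])]
red [([356.3, 240.1], [355, 238, 3, 5, 10])]
white []
blue [([346.3, 214.3], [300, 168, 95, 90, 2838])]
side orange [([311.6, 226.0], [309, 222, 6, 9, 41]), ([346.0, 233.0], [344, 230, 5, 8, 32])]
red [([304.2, 250.2], [303, 249, 4, 3, 6])]
white [([351.7, 221.7], [321, 212, 54, 26, 594]), ([328.9, 223.1], [323, 220, 13, 7, 72]), ([302.5, 240.6], [301, 234, 5, 14, 34]), ([353.5, 244.2], [347, 236, 11, 17, 43]), ([290.7, 270.7], [285, 265, 17, 10, 105]), ([365.2, 272.8], [363, 271, 5, 4, 16])]
blue [([316.3, 257.6], [285, 228, 72, 47, 1152])]
```

View pics/ct.png

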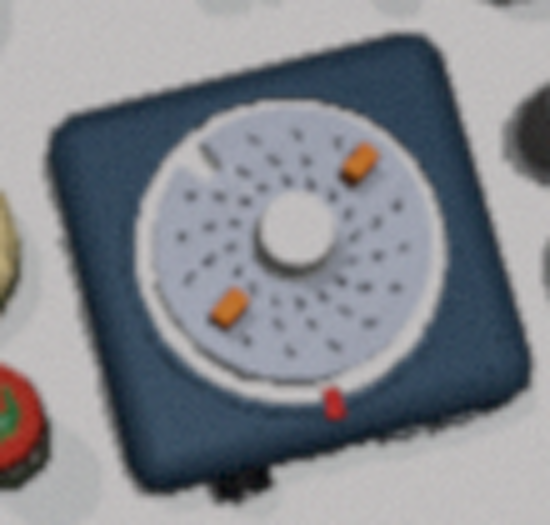

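View pics/cs.png

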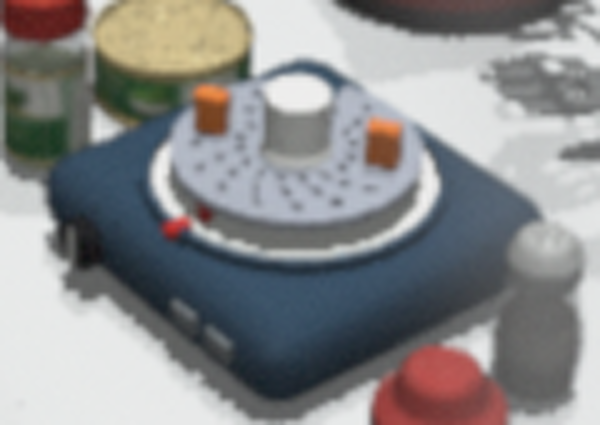

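The notch shows at top-view pixel (331.5,191.5), the hub top at (349.4,206), the lugs as above, and the red mark at (356.5,240.5). The side view puts the hub top at (329.4,223.2).

```bash
python3 - <<'E'
from h import *
print("hub",tri((349.4,206),(329.4,223.2)))
print("lugs",tri((361.8,191.9),(346.2,231.5)),tri((335.8,221.2),(311.7,224)))
print("mark",tri((356.4,240.3),(304.5,250.3)), onz("top",(356.4,240.5),.055))
hub=onz("top",(349.4,206),.1);print("hub z.1",hub, onz("side",(329.4,223.2),.1))
mk=onz("top",(356.4,240.5),.055);no=onz("top",(331.5,191.7),.069)
l1=onz("top",(361.6,192.0),.087);l2=onz("top",(335.7,221.3),.087);c=(l1+l2)/2
print("lugs",l1,l2,"c",c,np.linalg.norm(l1-l2))
for nm,p in(("mark",mk),("notch",no),("l1",l1),("l2",l2)):
    print(nm,np.degrees(np.arctan2(*(p-c)[1::-1])),np.linalg.norm((p-c)[:2]))
for nm,p,z in(("salt",(404,182),.09),("spice",(289,242),.106),("tin",(274,209),.04),("timer",(415,212),.05)): print(nm,onz("top",p,z))
E
```

```text
hub (array([0.52444263, 0.0940045 , 0.0982362 ]), np.float64(0.003919715660311088))
lugs (array([0.55700207, 0.0669895 , 0.08421362]), np.float64(0.0011132613039263781)) (array([0.49274093, 0.12216137, 0.08672532]), np.float64(0.0020286405422663694))
mark (array([0.45679727, 0.07609239, 0.05146058]), np.float64(0.0010675088696807506)) [0.45541468 0.07653668 0.055     ]
hub z.1 [0.52218218 0.09472289 0.1       ] [0.52538305 0.0915442  0.1       ]
lugs [0.55558794 0.06785975 0.087     ] [0.49149321 0.12267177 0.087     ] c [0.52354057 0.09526576 0.087     ] 0.08433559037539115
mark -164.62808304495226 0.07065349195099933
notch 45.310992431735635 0.05109156295688182
l1 -40.5361371270439 0.04216779518769558
l2 139.4638628729561 0.042167795187695575
salt [ 0.57810798 -0.02247577  0.09      ]
spice [0.44410808 0.21861272 0.106     ]
tin [0.52486822 0.25827461 0.04      ]
timer [ 0.52076254 -0.05266527  0.05      ]
```

The hub axis is at about (0.524, 0.094) and the disc is up. The lugs sit at −40.5° and 139.5°, the notch at about 49.5°, and the mark at −164.6°. So the disc needs about +146° CCW, and I'll push the 139.5° lug round the near side. First I go above the entry spot with closed fingers.

>>> play_rows --targets '[[[1.94,-3.525,-0.5],-8.7],[[1.94,-3.525,-0.5],-8.7],[[1.94,-3.525,-0.5],-8.7],[[1.94,-3.525,-0.5],-8.7],[[1.94,-3.525,-0.5],-8.7],[[1.94,-3.525,-0.5],-8.7],[[1.94,-3.525,-0.5],-8.7],[[1.94,-3.525,-0.5],-8.7],[[1.94,-3.525,-0.5],-8.7],[[1.94,-3.525,-0.5],-8.7],[[1.94,-3.525,-0.5],-8.7],[[1.94,-3.525,-0.5],-8.7]]' --hand 0

```text
time_s: 1.6
position: [0.507, 0.1375, 0.162]
tool_rot: [-3.141, 0.0, 0.861]
ft_force: [-0.0, 0.3, -0.4]
finger_gap: 0.004
gripper_force: 0.0
```

>>> play_rows --targets '[[[0,0,0],0],[[0,0,0],0]]'

```text
time_s: 1.85
position: [0.5063, 0.1389, 0.1622]
tool_rot: [-3.141, 0.0, 0.866]
ft_force: [-0.6, -0.4, 0.1]
finger_gap: 0.004
gripper_force: 0.0
```

```bash
python3 - <<'E'
from h import *
t=arm.camera("top");s=arm.camera("side");st=arm.get_state();print(st["position"],np.degrees(st["tool_rot"]),st["q"],st["ft_force"])
a=cv2.resize(t[140:270,280:420],None,fx=3,fy=3,interpolation=cv2.INTER_CUBIC)
b=cv2.resize(s[160:290,270:390],None,fx=3,fy=3,interpolation=cv2.INTER_CUBIC)
cv2.imwrite("pics/p1.png",np.hstack([a,b]))
E
```

```text
[0.50627112 0.13954886 0.16246317] [-1.79972714e+02  5.71013077e-03  4.97066719e+01] [1.18540718e-01 3.37849743e-02 1.84771772e+00 2.94999721e-04
 1.26048723e+00 8.21701848e-01] [ 0.68748119 -0.01003939  0.49419127]
```

View pics/p1.png

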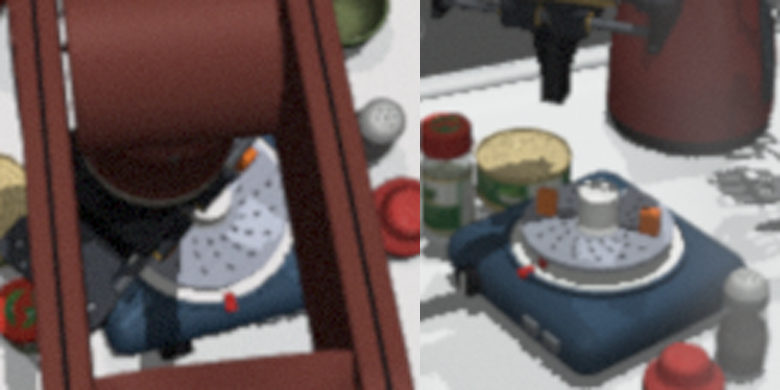

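The side view shows the closed fingers above and behind the left lug, with the disc untouched. The top view is partly hidden by the arm. Now descending beside the lug.

>>> play_rows --targets '[[[0,-0.05,-2.5],0],[[0,0,-2.5],0],[[0,0,-1.5],0],[[0,0,-1],0],[[0,0,-0.7],0],[[0,0,-0.2],0],[[0,0,0],0]]'

```text
time_s: 2.82
position: [0.5071, 0.1382, 0.0789]
tool_rot: [3.141, -0.0, 0.866]
ft_force: [0.3, 0.5, 0.2]
finger_gap: 0.002
gripper_force: 0.0
```

```bash
python3 - <<'E'
from h import *
c=np.array([.524,.094]);R=lambda a:np.array([[np.cos(a),-np.sin(a)],[np.sin(a),np.cos(a)]])
p0=np.array([.5065,.1386])
# approach 8mm, then lug 139.5 -> 270
pts=[R(np.radians(139.5))@[.042,-.0145]+c]
for k in range(1,25): pts.append(R(np.radians(139.5+6*k))@[.042,-.0145]+c)
pp=np.round(np.array(pts)*100,2);print(np.round(pp[0]-p0*100,2))
for k in range(1,25): print(139.5+6*k,np.round(pp[k]-pp[k-1],2))
E
```

```text
[-0.5  -0.63]
145.5 [-0.39 -0.26]
151.5 [-0.36 -0.29]
157.5 [-0.33 -0.33]
163.5 [-0.29 -0.37]
169.5 [-0.25 -0.39]
175.5 [-0.2  -0.41]
181.5 [-0.17 -0.44]
187.5 [-0.11 -0.45]
193.5 [-0.07 -0.46]
199.5 [-0.02 -0.47]
205.5 [ 0.02 -0.46]
211.5 [ 0.08 -0.46]
217.5 [ 0.13 -0.45]
223.5 [ 0.17 -0.43]
229.5 [ 0.21 -0.41]
235.5 [ 0.26 -0.39]
241.5 [ 0.29 -0.36]
247.5 [ 0.33 -0.33]
253.5 [ 0.37 -0.29]
259.5 [ 0.39 -0.25]
265.5 [ 0.41 -0.2 ]
271.5 [ 0.44 -0.17]
277.5 [ 0.45 -0.11]
283.5 [ 0.46 -0.07]
```

>>> play_rows --targets '[[[-0.25,-0.32,0],0],[[-0.25,-0.31,0],0],[[-0.39,-0.26,0],6],[[-0.36,-0.29,0],6],[[-0.33,-0.33,0],6],[[-0.29,-0.37,0],6],[[-0.25,-0.39,0],6],[[-0.2,-0.41,0],6],[[-0.17,-0.44,0],6],[[-0.11,-0.45,0],6]]'

```text
time_s: 4.08
position: [0.481, 0.1024, 0.079]
tool_rot: [3.14, -0.0, 1.707]
ft_force: [1.4, 1.5, 0.1]
finger_gap: 0.006
gripper_force: 0.5
```

>>> play_rows --targets '[[[-0.07,-0.46,0],6],[[-0.02,-0.47,0],6],[[0.02,-0.46,0],6],[[0.08,-0.46,0],6],[[0.13,-0.45,0],6],[[0.17,-0.43,0],6],[[0.21,-0.41,0],6],[[0.26,-0.39,0],6],[[0.29,-0.36,0],6]]'

```text
time_s: 5.2
position: [0.4913, 0.0636, 0.0787]
tool_rot: [3.141, -0.0, 2.649]
ft_force: [-0.5, 1.1, 0.4]
finger_gap: 0.001
gripper_force: 0.5
```

```bash
python3 - <<'E'
from h import *
t=arm.camera("top");s=arm.camera("side");st=arm.get_state();print(st["time_s"],st["position"],np.degrees(st["tool_rot"]),st["ft_force"])
a=cv2.resize(t[140:270,280:420],None,fx=3,fy=3,interpolation=cv2.INTER_CUBIC)
b=cv2.resize(s[160:290,270:390],None,fx=3,fy=3,interpolation=cv2.INTER_CUBIC)
cv2.imwrite("pics/p2.png",np.hstack([a,b]))
E
```

```text
5.3 [0.49155483 0.06323134 0.07871235] [1.79996217e+02 1.56468291e-02 1.51610953e+02] [0.41168348 0.20442998 0.17839018]
```

View pics/p2.png

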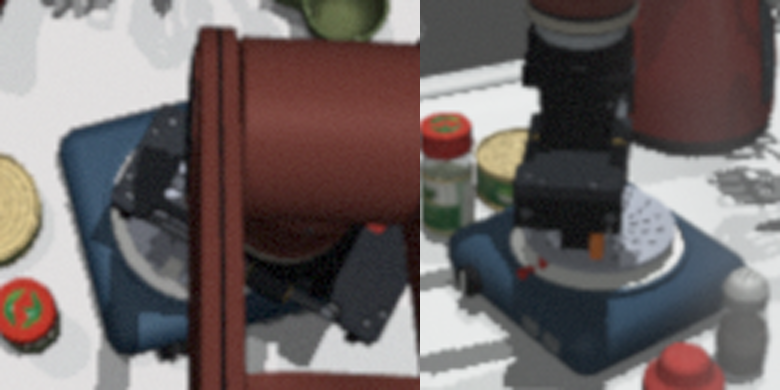

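The side view shows the finger pushing the orange lug round as planned. I'll continue to about 276°, slowing down at the end, then back off and lift to look.

>>> play_rows --targets '[[[0.33,-0.33,0],6],[[0.37,-0.29,0],6],[[0.39,-0.25,0],6],[[0.41,-0.2,0],6],[[0.22,-0.09,0],3],[[0.22,-0.08,0],3],[[0.22,-0.06,0],3],[[0,0,0],0],[[-0.5,0.05,0],0]]'

```text
time_s: 6.42
position: [0.5081, 0.0511, 0.0787]
tool_rot: [-3.141, 0.0, -3.063]
ft_force: [0.2, -0.1, -0.8]
finger_gap: 0.003
gripper_force: 0.0
```

>>> play_rows --targets '[[[0,0,1],0],[[0,0,3],0],[[0,0,4],0],[[-3,3,1],0],[[-6,6,0],0],[[-5,6,0],0],[[0,6,0],0],[[0,0,0],0],[[0,0,0],0]]'

```text
time_s: 7.55
position: [0.3939, 0.2333, 0.169]
tool_rot: [-3.141, 0.001, -3.06]
ft_force: [-0.1, 0.6, -0.2]
finger_gap: 0.002
gripper_force: 0.0
```

```bash
python3 - <<'E'
from h import *
t=arm.camera("top");s=arm.camera("side");st=arm.get_state();print(st["time_s"],st["position"],np.degrees(st["tool_rot"]),st["ft_force"])
a=cv2.resize(t[160:260,300:400],None,fx=4,fy=4,interpolation=cv2.INTER_CUBIC)
b=cv2.resize(s[195:290,280:380],None,fx=4,fy=4,interpolation=cv2.INTER_CUBIC)
cv2.imwrite("pics/p3.png",np.hstack([a[:380],b]))
for n,im,box in(("top",t,(300,165,396,260)),("side",s,(285,212,375,275))):
    print(n,"orange",blobs(im,(6,150,90),(20,255,255),box)); print("red",blobs(im,(0,150,60),(5,255,255),box,2))
E
```

```text
7.65 [0.39420072 0.23239144 0.16871176] [-1.79977903e+02  6.98972494e-03 -1.75487338e+02] [-0.03254854  0.1831396   0.17425641]
top orange [([368.2, 205.1], [365, 203, 7, 5, 31]), ([328.8, 207.7], [326, 206, 7, 5, 26])]
red [([356.3, 240.1], [355, 238, 3, 5, 10])]
side orange [([320.2, 220.2], [318, 217, 5, 9, 26]), ([338.3, 238.6], [336, 235, 5, 9, 32])]
red [([303.5, 250.5], [303, 250, 2, 2, 4])]
```

View pics/p3.png

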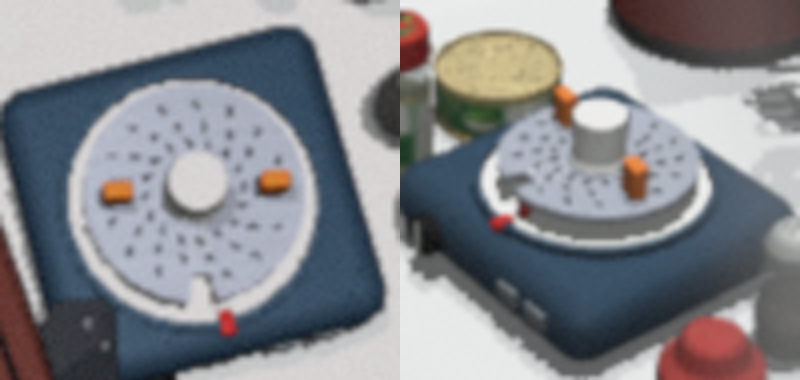

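Everything is visible: the notch is at (350.5,232), just short of the red mark at (356.5,240), and the pin can be seen beside the notch in the side view. Now measuring what's left.

```bash
python3 - <<'E'
from h import *
ls=[onz("top",p,.088) for p in((368.2,205.1),(328.8,207.7))]
c=sum(ls)/2;d=(ls[0]-ls[1]);th=np.degrees(np.arctan2(d[1],d[0]));print("c",c,"lugs",ls,"th",th%360,np.linalg.norm(d))
A=[tri((368.2,205.1),(338.3,238.6))[0],tri((328.8,207.7),(320.2,220.2))[0]];d=A[0]-A[1];print("tri",np.degrees(np.arctan2(d[1],d[0]))%360,(A[0]+A[1])/2)
for nm,p in(("mark",onz("top",(356.3,240.3),.055)),("notch",onz("top",(350.5,232),.067))): print(nm,p,np.degrees(np.arctan2(*(p-c)[1::-1]))%360)
# base edges
t=arm.camera("top");h=cv2.cvtColor(t,cv2.COLOR_BGR2HSV);m=cv2.inRange(h,np.array((98,90,20)),np.array((125,255,160)));m[:, :298]=0;m[:,398:]=0;m[:165]=0;m[260:]=0
k=cv2.morphologyEx(m,cv2.MORPH_OPEN,np.ones((3,3)));cs=max(cv2.findContours(k,0,1)[0],key=cv2.contourArea);r=cv2.minAreaRect(cs);print(r)
b=[onz("top",p,.045) for p in cv2.boxPoints(r)];print([ (np.degrees(np.arctan2(*(b[i]-b[i-1])[1::-1])),np.linalg.norm(b[i]-b[i-1])) for i in range(4)],sum(b)/4)
E
```

```text
c [0.52367505 0.09580519 0.088     ] lugs [array([0.52708541, 0.05409973, 0.088     ]), array([0.52026469, 0.13751064, 0.088     ])] th 274.6748220087074 0.08368931603883176
tri 275.34785793628276 [0.52580604 0.09508291 0.0808765 ]
mark [0.45584508 0.07675157 0.055     ] 195.69019043348354
notch [0.47203884 0.09010986 0.067     ] 186.2941218726411
((347.2806701660156, 211.82830810546875), (76.46935272216797, 81.44598388671875), 74.93151092529297)
[(np.float64(15.962993270090772), np.float64(0.1702251093624108)), (np.float64(-73.66281813850864), np.float64(0.18363401553135458)), (np.float64(-166.01237795129694), np.float64(0.17186240009383616)), (np.float64(105.8546972627813), np.float64(0.17770633673122987))] [0.52137323 0.09568395 0.045     ]
```

The lug is at about 274.7°, which matches the commanded contact (274.5°), and the target is about 285.5°. I return by the same path and push 11° more, slowly.

>>> play_rows --targets '[[[0,-6,0],0],[[5,-6,0],0],[[6,-6,0],0],[[3,-3,-1],0],[[0,0,-4],0],[[0,0,-2.5],0],[[0,0,-1.2],0],[[0,0,-0.3],0],[[0,0,0],0]]'

```text
time_s: 8.82
position: [0.5088, 0.0509, 0.0795]
tool_rot: [-3.141, 0.001, -3.062]
ft_force: [-0.6, 0.3, 0.5]
finger_gap: 0.001
gripper_force: 0.0
```

>>> play_rows --targets '[[[0.25,-0.03,0],0],[[0.25,-0.02,0],0],[[0.17,-0.04,0],2.2],[[0.17,-0.03,0],2.2],[[0.17,-0.03,0],2.2],[[0.17,-0.02,0],2.2],[[0.16,-0.01,0],2.2],[[0,0,0],0],[[0,0,0],0],[[-0.5,0.08,0],0]]'

```text
time_s: 10.07
position: [0.5167, 0.0501, 0.0787]
tool_rot: [-3.141, 0.001, -2.87]
ft_force: [-0.0, -0.9, 0.5]
finger_gap: 0.006
gripper_force: 0.0
```

>>> play_rows --targets '[[[0,0,1],0],[[0,0,3],0],[[0,0,4],0],[[-3,3,1],0],[[-6,6,0],0],[[-5,6,0],0],[[0,6,0],0],[[0,0,0],0],[[0,0,0],0]]'

```text
time_s: 11.2
position: [0.4023, 0.2323, 0.169]
tool_rot: [-3.141, 0.0, -2.868]
ft_force: [0.1, 0.1, 0.7]
finger_gap: 0.001
gripper_force: 0.0
```

```bash
python3 - <<'E'
from h import *
t=arm.camera("top");s=arm.camera("side");st=arm.get_state();print(st["time_s"],st["position"],np.degrees(st["tool_rot"]),st["ft_force"])
a=cv2.resize(t[160:260,300:400],None,fx=4,fy=4,interpolation=cv2.INTER_CUBIC)
b=cv2.resize(s[195:290,280:380],None,fx=4,fy=4,interpolation=cv2.INTER_CUBIC)
cv2.imwrite("pics/p4.png",np.hstack([a[:380],b]))
o=[p for p,_ in blobs(t,(6,150,90),(20,255,255),(300,165,396,260))];print(o)
l=sorted((onz("top",p,.088) for p in o),key=lambda v:v[1]);d=l[0]-l[1];c=(l[0]+l[1])/2;print(c,np.degrees(np.arctan2(d[1],d[0]))%360)
E
```

```text
11.3 [0.40262168 0.23138624 0.1687184 ] [-1.79976835e+02  1.68362500e-03 -1.64475887e+02] [ 0.64821607 -0.06452814 -0.3633068 ]
[[367.1, 201.1], [329.1, 211.5]]
[0.52390293 0.09658366 0.088     ] 286.3644089590289
```

View pics/p4.png

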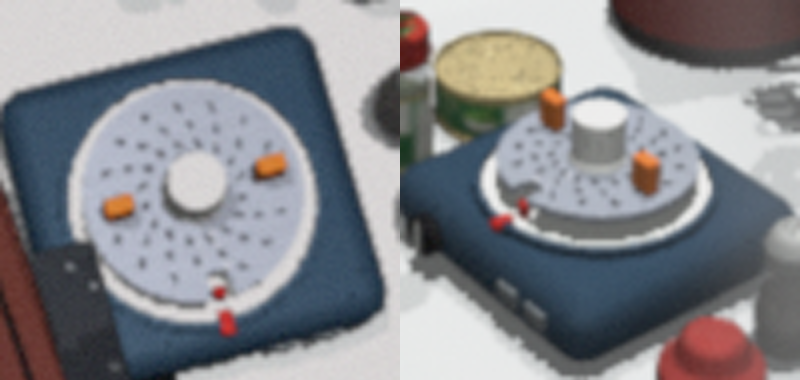

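The red pin now shows in the middle of the notch at crop (219,292), in line with the red mark. Next I go over the hub and press.

>>> play_rows --targets '[[[4.05,-4.55,0],0],[[4.05,-4.55,0],0],[[4.05,-4.55,0],0],[[0,0,-2.5],0],[[0,0,-2.5],0],[[0,0,-1.2],0],[[0,0,0],0],[[0,0,0],0]]'

```text
time_s: 12.3
position: [0.5246, 0.0957, 0.1077]
tool_rot: [-3.141, 0.002, -2.87]
ft_force: [-0.4, -0.6, 0.8]
finger_gap: 0.009
gripper_force: 0.0
```

>>> play_rows --targets '[[[0,0,-0.2],0],[[0,0,-0.2],0],[[0,0,-0.2],0],[[0,0,-0.2],0],[[0,0,-0.2],0],[[0,0,-0.2],0],[[0,0,0],0]]'

```text
time_s: 13.18
position: [0.5239, 0.0959, 0.0944]
tool_rot: [3.141, 0.0, -2.869]
ft_force: [-0.2, 0.8, 1.2]
finger_gap: 0.009
gripper_force: 0.9
```

>>> play_rows --targets '[[[0,0,-0.1],0],[[0,0,-0.1],0],[[0,0,-0.1],0],[[0,0,0],0]]'

```text
time_s: 13.68
position: [0.5239, 0.096, 0.0923]
tool_rot: [3.142, 0.0, -2.869]
ft_force: [-3.6, 0.7, 10.0]
finger_gap: 0.007
gripper_force: 4.7
```

>>> play_rows --targets '[[[0,0,-0.1],0],[[0,0,-0.1],0],[[0,0,0],0]]'

```text
time_s: 14.05
position: [0.524, 0.096, 0.0922]
tool_rot: [-3.142, 0.0, -2.869]
ft_force: [-10.5, 0.3, 23.2]
finger_gap: 0.006
gripper_force: 11.6
```

The push met a hard stop at z = 0.0922, and the hub top should be at 0.092 when home. Now withdrawing straight up, then aside.

>>> play_rows --targets '[[[0,0,0.4],0],[[0,0,0.5],0],[[0,0,3],0],[[0,0,4],0],[[-4,4.5,1],0],[[-4,5,0],0],[[-4,5,0],0],[[0,4,0],0],[[0,0,0],0],[[0,0,0],0]]'

```text
time_s: 15.3
position: [0.4055, 0.2779, 0.178]
tool_rot: [-3.141, -0.001, -2.869]
ft_force: [0.2, -0.3, -0.3]
finger_gap: 0.005
gripper_force: 0.0
```

```bash
python3 - <<'E'
from h import *
t=arm.camera("top");s=arm.camera("side");st=arm.get_state();print(st["time_s"],st["position"],st["ft_force"])
a=cv2.resize(t[160:260,300:400],None,fx=4,fy=4,interpolation=cv2.INTER_CUBIC)
b=cv2.resize(s[195:290,280:380],None,fx=4,fy=4,interpolation=cv2.INTER_CUBIC)
cv2.imwrite("pics/p5.png",np.hstack([a[:380],b]))
o=[p for p,_ in blobs(t,(6,150,90),(20,255,255),(300,165,396,260))]
q=[p for p,_ in blobs(s,(6,150,90),(20,255,255),(285,205,375,275))];print(o,q)
if len(o)==2==len(q):
    o.sort();q.sort();print([tri(*x) for x in zip(o,q)])
E
```

```text
15.4 [0.40590695 0.27737652 0.17817603] [-0.23608922  0.16770516 -0.60528162]
[[366.8, 202.0], [329.2, 212.2]] [[317.6, 223.9], [340.8, 240.3]]
[(array([0.51412064, 0.13599845, 0.07343372]), np.float64(0.0017409068201721838)), (array([0.53784394, 0.05508092, 0.07202993]), np.float64(0.001574953341574139))]
```

View pics/p5.png

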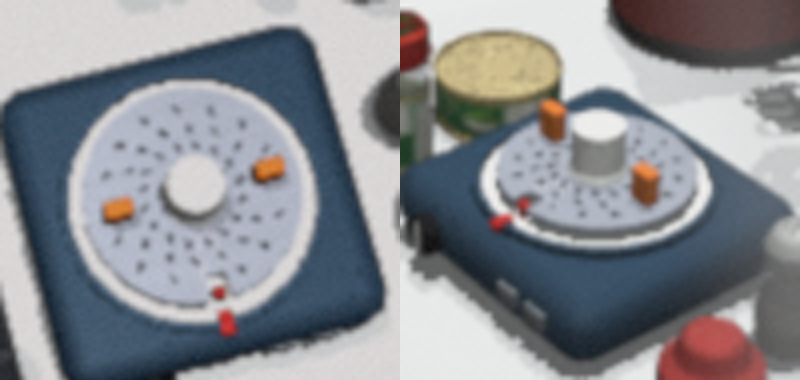

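The disc is down level all round, with the pin standing in the notch at crop (219,293). Both lugs are about 8 mm lower at equal heights, and the hand is clear.

```bash
python3 -c "
from rig import arm
print(arm.close_job())"
```

```text
the job is handed in; nothing more can be done
None
```

The disc is turned with its notch over the drive pin and pressed fully home, the hand is clear, and the job was handed in at about 15 s; close_job() gave no verdict, so home and level rest on the last pictures and the hard stop at z = 0.092 m.

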